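# Clear the sample chamber's lid and hold it open at 60 degrees

## Task

A ring-mounted window has been left lying on the shut lid of the small sample chamber. Lift it off and lay it flat, same way up, in the round well of the drip dish; then take the chamber's spring-loaded lid by its front bar, raise it to 60 degrees from shut and finish while still holding it there, quite still, because it snaps shut when let go. Do not raise the lid before the window is in the dish, and do not disturb the other things on the bench.

Things in the scene. Friction and masses are not known exactly. Their poses are not given: they have to be found in the camera images.
- chamber: Sample chamber: grey open box 120 mm (its x) by 110 mm (its y), rim 70 mm above the bench, fixed. Origin: centre of its underside, z up. Its front, with the lid's bar, faces its own -x. The lid's hinge axis runs along its y through (60, 0, 70) mm. Instruments up to 300 mm high stand close to its +y side: keep the gripper's wide side (its closing direction) along the chamber's x.
- lid (a joint): Angle of the chamber's aluminium lid in rad: 0 shut, grows as its front edge rises; 60 degrees is 1.047, its stop is at 1.75. The lid is a 120 by 110 mm plate; shut, its top is 77 mm above the bench. Its weight and a hinge spring push it shut from any angle; raising it takes about 1 to 3 N at the bar.
- lid_bar (a point): Centre of the lid's bar: round, 8 mm thick, 60 mm free between two side arms, parallel to the chamber's y. It stands out in the lid's plane, 45 mm before the lid's front edge (41 mm clear gap), free above and below; 165 mm before the hinge axis and 4 mm above it, so 74 mm above the bench when shut. It can turn between the fingers. Moves with the lid; axes are the lid's.
- window: Optical window in a dark ring, a flat disc 44 mm across and 12 mm high, loose, about 50 g. Origin at the centre of its underside, z up. It starts lying on the shut lid, within 40 mm of its middle.
- drip_dish: Black drip dish, 128 mm (its x) by 103 mm (its y) and 18 mm high, fixed to the bench. Origin at the centre of its underside, z up. An instrument 250 mm high stands close to its -y edge: keep the gripper's wide side (its closing direction) along the dish's x. The vial and the jar stand clear of its ends.
- dish_well (a point): Centre of the floor of the dish's round well, 7 mm above the bench, 10 mm from the dish's origin along its +x. The well is about 80 mm across, its rim 14 to 18 mm above the bench.
- jar: Bystander: jar with black lid, 52 mm across, 65 mm high. Origin at the centre of its underside.
- vial: Bystander: small vial with black cap, 24 mm across, 61 mm high, standing. Origin at the centre of its underside.
- hex_key: Bystander: L-shaped hex key, 45 by 72 by 4 mm, lying flat. Origin at the centre of its underside.

How it is judged:
On the way, in this order (a step that is already met when the one before it is completed fails the run):
1. the window lies flat and released in the dish's well, the lid still shut (horizontal distance between window and dish_well below 0.02 m and z of window in the frame of dish_well below 0.004 m and angle between window's own z axis and vertical below 0.12 rad and contact force between the fingers and window below 0.1 N and value of joint lid below 0.06 rad and linear speed of window below 0.02 m/s), for 0.2 s.
2. the lid is held at 60 degrees, within 6 degrees (value of joint lid between 0.942478 and 1.15192 rad), for 0.3 s.
At the end, for the whole second after the job is handed in: Lid still at 60 degrees from shut (within 6), fingers pressing on it (over 0.3 N). Window released, flat (within 7 degrees), same way up, on the floor of the dish's well within 20 mm of its centre. Jar, vial and hex key within 30 mm of their starts (all of step 2 and velocity of joint lid between -0.05 and 0.05 rad/s and contact force between the fingers and chamber above 0.3 N and horizontal distance between window and dish_well below 0.02 m and z of window in the frame of dish_well below 0.004 m and angle between window's own z axis and vertical below 0.12 rad and contact force between the fingers and window below 0.1 N and linear speed of window below 0.02 m/s and distance of each of jar, vial, hex_key from where it was at the start of the episode below 0.03 m); the arm keeps its last pose, push and grip.
It fails at once if the lid is raised more than 10 degrees while the window is not in the dish (value of joint lid above 0.175 rad and horizontal distance between window and dish_well above 0.035 m).
It fails at once if jar, vial or hex key is pushed more than 30 mm (distance of any of jar, vial, hex_key from where it was at the start of the episode above 0.03 m).
It fails at once if the window is tipped by more than 60 degrees (angle between window's own z axis and vertical above 1.05 rad).
It also fails if it takes over 64 s, if anything falls off the work surface, if the arm or the gripper's body presses on something with over 40 N, if the wrist force passes 120 N, or if a joint passes its speed limit or range.

## Robot

A 6-joint arm with a two-finger parallel gripper is mounted at the origin on a cart in front of the work surface, level with it; the furniture and walls round the work are solid. World frame = base frame: x ahead of the robot, y to its left, z up, the work surface at z = 0. Lengths are in m, angles in rad, forces in N, time in s.
With the tool pointing down it reaches from about 0.35 to 0.85 m from the base axis. Payload 8.1 kg.
Tool frame: the origin (TCP) lies at the very end of the fingers, on their centre line; the grasp point (between the pads) lies 19 mm behind it; z points along the fingers, y is the line along which they close (so a half turn about z gives the same grasp; the last joint's range is limited). The gripper opens to 93 mm and grips with 3 to 60 N. Pads are 15 mm wide; open, the fingers measure 128 mm over their backs; the gripper's body (75 mm by 188 mm) begins 65 mm behind the grasp point.
Start: joints at [-1.28, 0.13, 1.488, -0, 1.523, -0.085], TCP at [0.22, -0.558, 0.219] pointing down, gripper open.
Joint ranges: [-2.96, 2.96], [-0.89, 2.26], [0.02, 2.5], [-1.34, 4.48], [0, 2.73], [-2.66, 2.66]. Speed limits (rad/s): [2.39, 2.39, 2.79, 3.14, 3.14, 3.14].

## Interface

Orientations are given as a rotation vector (axis times angle).
In Python, from plant import monitor, eyes, ticket gives the robot as it stands.
- The arm moves only by the tool arm_command, never from a script. Its argument "deltas" is a list that holds one entry, the list of rows, each a list of 6 numbers: the shift along the world's x, y, z in cm, then the turn, a rotation vector about the world's x, y, z in degrees. In form: [[[tx, ty, tz, rx, ry, rz], ...]]. A call has 1 to 12 rows; each row shifts and turns the commanded pose from where the row before left it; what a row does not reach is not made up. A row lasts 1/12 s, in which the tool goes at most 41.7 mm and 7.16 degrees, less where a joint would pass 70% of its speed; a pose out of reach is approached as far as the arm can. A call is refused whole if a number of a shift passes 4.17 or a number of a turn 7.16, either way. A call with a gripper value outside its range is refused whole. "gripper" is the opening, from -1 (shut) to 1 (fully open), set as the call begins (left out, the last holds). The fingers move at their own pace and stop on an object; "squeeze" is the grip in N (left out, the last holds). Time passes only in rows, so rows that do not move let the fingers close. It gives the time, the measured TCP pose, the force, the opening and the grip force at its end, in the units of the state.
- monitor.read_state(): the state, without advancing time (a new reading comes with each control period).
- eyes.read_camera(name): name is "side" or "top" or "wrist"; returns the picture (384x512x3 uint8, blue, green, red); there is no depth.
- eyes.camera_model(name): a dict with "fx", "fy", "cx", "cy" (pixels), "k1" (the pictures are not rectified: a ray, as slopes to the right and down, at radius r is drawn at 1 + k1 r^2 times it, then the intrinsics apply), "rvec" (rotation vector, rad) and "tvec" (3), from world to camera coordinates, as OpenCV has them. Camera axes: x right, y down, z forward; pixel columns grow to the right and rows downward; lengths in m; the calibration is good to about 2 mm. A picture is of the moment at which its call begins: read the wrist's pose just before it. camera_model takes no time and is no camera call; for the wrist camera it gives the pose at the moment of the call.
- ticket.close_job(): hands the job in; it is judged then, once.
The state is a dict: "t": time; "q": joint angles; "dq": joint speeds; "joint_torque": joint torques, N m; "tool_pos": TCP position; "orientation": TCP orientation; "force": force on the tool from outside, world axes, zero at the start; "wrist_torque": the same for the moment, N m; "opening": finger opening in m; "gripper_force": force on a finger pad.
Only numpy, scipy, OpenCV 4.12 (cv2) and the standard library are available. Lean on these libraries where they do the work, as an engineer would, in place of code of your own. Each camera call takes 0.05 s, during which the arm holds its last target. There are 200 camera calls.

## Working session

There is one attempt and no reset: what is moved stays moved. The work goes in short steps, Python scripts to look and compute and a tool call to move; the robot and the scene stay as the last step left them, time stands still between calls to the robot, and variables do not carry over. Pictures are saved under pics/ and viewed, at most 10 in all, crops included, and the job is handed in when it is done.

Besides the shell and the picture viewer there is one more tool, called after "Request:" by a JSON object that holds its "op" and its "data", one argument or row to a line. arm_command: Moves the arm, as the interface text tells. Its arguments: {"type":"object","properties":{"deltas":{"type":"array"},"gripper":{"type":"number"},"squeeze":{"type":"number"}},"required":["deltas"]}

```bash
mkdir -p pics; cat > h.py <<'E'
import numpy as np, cv2
from plant import monitor, eyes, ticket
def cam(n):
    m=eyes.camera_model(n); R=cv2.Rodrigues(np.array(m["rvec"],float))[0]; return m,R,np.array(m["tvec"],float)
def pix2w(n,u,v,z,c=None):
    m,R,t=c or cam(n); x=(u-m["cx"])/m["fx"]; y=(v-m["cy"])/m["fy"]
    rd=np.hypot(x,y); r=rd
    for _ in range(30): r=rd/(1+m["k1"]*r*r)
    s=r/rd if rd>0 else 1
    d=R.T@np.array([x*s,y*s,1]); o=-R.T@t
    return o+d*(z-o[2])/d[2]
def w2pix(n,p,c=None):
    m,R,t=c or cam(n); q=R@np.array(p)+t; x,y=q[0]/q[2],q[1]/q[2]; s=1+m["k1"]*(x*x+y*y)
    return np.array([m["fx"]*x*s+m["cx"],m["fy"]*y*s+m["cy"]])
E
python3 - <<'E'
from h import *
s=monitor.read_state(); print(s)
for n in("top","side"):
    cv2.imwrite(f"pics/{n}0.png",cv2.resize(eyes.read_camera(n),(800,600),interpolation=cv2.INTER_CUBIC))
    m=cam(n); print(n,m[0],-m[1].T@m[2])
E
```

```text
{'t': 0.0, 'q': array([-1.28043101e+00,  1.31171430e-01,  1.48926097e+00,  7.38914647e-06,
        1.52299850e+00, -8.54116283e-02]), 'dq': array([ 1.04665729e-04,  2.84355054e-04,  1.38783498e-03, -1.03919829e-03,
        2.11750911e-04, -6.67100966e-05]), 'joint_torque': array([ 1.22962923e-03, -5.59845078e+01, -4.91763389e+01,  7.68882665e-02,
        3.57840245e-02, -9.99600070e-05]), 'tool_pos': array([ 0.22005197, -0.55758436,  0.21759137]), 'orientation': array([-3.08450614e+00, -5.86459961e-01,  2.83689338e-04]), 'force': array([ 0.49268232,  0.39502584, -0.30533103]), 'wrist_torque': array([-0.02716003, -0.05016045, -0.0259736 ]), 'gripper_force': 0.0, 'opening': 0.09308128903867842}
top {'fx': 439.9136009044854, 'fy': 439.9136009044854, 'cx': 255.84156988402077, 'cy': 188.74200247908405, 'k1': -0.07500554463862058, 'rvec': array([ 2.20712743, -2.16877489,  0.09074212]), 'tvec': array([0.07198219, 0.45966246, 1.09245974])} [0.37633431 0.08926285 1.1226504 ]
side {'fx': 357.8886060826109, 'fy': 357.8886060826109, 'cx': 261.99275623927355, 'cy': 193.32368600345245, 'k1': -0.10983201341881674, 'rvec': array([ 0.24888687, -2.54233743,  1.63174955]), 'tvec': array([0.47901546, 0.06153285, 0.8707039 ])} [0.31724918 0.84502514 0.42030091]
```

View pics/top0.png

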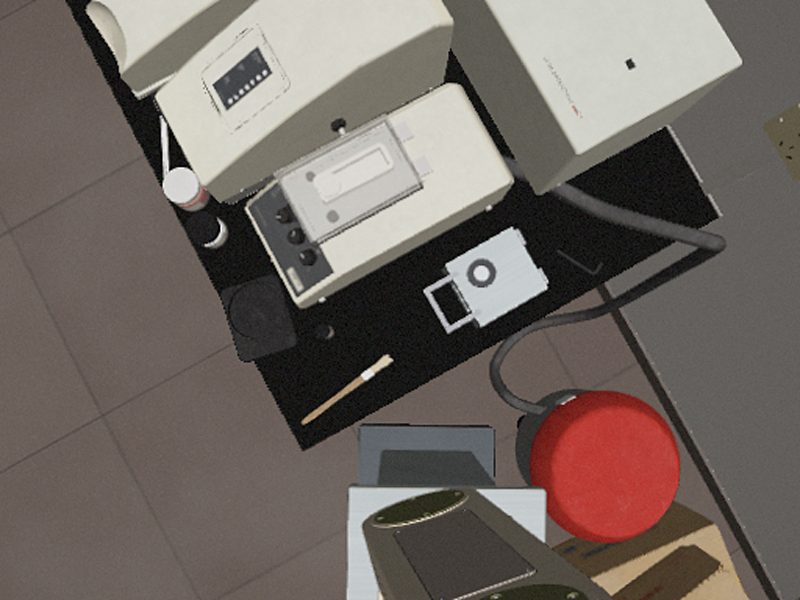

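View pics/side0.png

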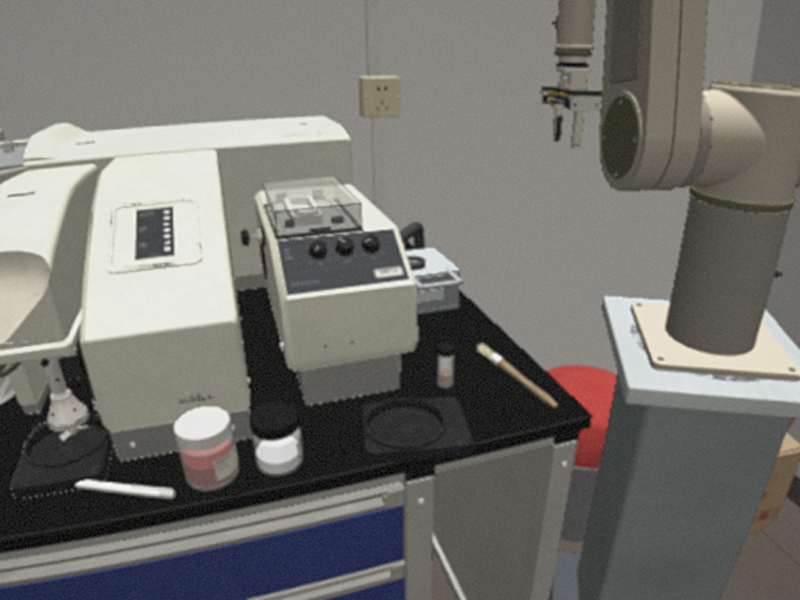

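The top view (800x600) shows the chamber with its bar at about (436,313), the window at (482,272), the dish near (260,318), the vial at (324,332), the jar at (208,230) and the hex key at (580,260). I need enlarged, brightened crops next.

```bash
python3 - <<'E'
from h import *
im=eyes.read_camera("top"); 
g=lambda a:np.clip(255*(a/255.)**0.4,0,255).astype(np.uint8)
a=cv2.resize(g(im[165:240,130:220]),None,fx=4.4,fy=4.4,interpolation=cv2.INTER_CUBIC)
b=cv2.resize(im[140:215,265:355],None,fx=4.4,fy=4.4,interpolation=cv2.INTER_CUBIC)
cv2.imwrite("pics/crops.png",np.hstack([a,b])); print(a.shape)
for n,u,v,z in [("win",482,272,.089),("bar",436,313,.074),("l",445,262,.077),("l",521,227,.077),("l",548,290,.077),("l",480,327,.077),("dish",222,290,.018),("dish",285,277,.018),("dish",299,345,.018),("dish",237,362,.018),("vial",324,332,.061),("jar",213,230,.065)]:
    print(n,pix2w("top",u/1.5625,v/1.5625,z).round(4))
E
```

```text
(330, 396, 3)
win [ 0.49   -0.0434  0.089 ]
bar [0.4274 0.0246 0.074 ]
l [0.5057 0.0121 0.077 ]
l [ 0.5623 -0.1049  0.077 ]
l [ 0.4655 -0.1469  0.077 ]
l [ 0.407  -0.0426  0.077 ]
dish [0.461  0.3675 0.018 ]
dish [0.4839 0.2659 0.018 ]
dish [0.3748 0.2402 0.018 ]
dish [0.3456 0.3393 0.018 ]
vial [0.3956 0.1963 0.061 ]
jar [0.551  0.3734 0.065 ]
```

View pics/crops.png

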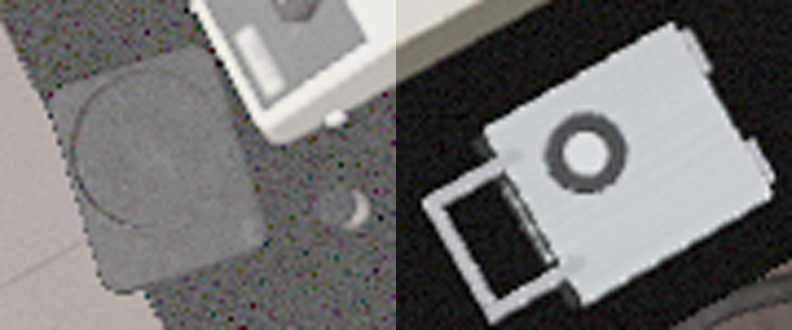

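Crop: on the left, the dish corners are at (48,95), (198,45), (265,240), (118,293), with the well around (148,150), nearer the upper edge. On the right, the lid corners are at (486,130), (675,25), (772,190), (583,305), the bar's outer ends at (425,203) and (493,320), and the window at (586,153).

```bash
python3 - <<'E'
from h import *
L=lambda x,y,z:pix2w("top",130+(x+.5)/4.4-.5,165+(y+.5)/4.4-.5,z)
Rr=lambda x,y,z:pix2w("top",265+(x-396+.5)/4.4-.5,140+(y+.5)/4.4-.5,z)
from math import degrees,atan2
def fit(loc,w):
    loc=np.array(loc,float);w=np.array(w)[:,:2]; a=loc-loc.mean(0);b=w-w.mean(0)
    th=atan2((a[:,0]*b[:,1]-a[:,1]*b[:,0]).sum(),(a*b).sum()); c,s=np.cos(th),np.sin(th);M=np.array([[c,-s],[s,c]])
    t=w.mean(0)-M@loc.mean(0); print("res mm",((loc@M.T+t-w)*1000).round(1).tolist(),"yaw",degrees(th),"org",t.round(4)); return M,t
M,t=fit([(.064,.0515),(.064,-.0515),(-.064,-.0515),(-.064,.0515)],[L(48,95,.018),L(198,45,.018),L(265,240,.018),L(118,293,.018)])
print("well",M@[.01,0]+t, "seen",L(148,150,.016))
w=[Rr(486,130,.077),Rr(675,25,.077),Rr(772,190,.077),Rr(583,305,.077)]
M,t=fit([(-.06,.055),(.06,.055),(.06,-.055),(-.06,-.055)],w)
print("bar",M@[-.105,0]+t,"hinge",M@[.06,0]+t,"seen bar outer",Rr(425,203,.074),Rr(493,320,.074))
print("win",Rr(586,153,.089))
print(cv2.Rodrigues(monitor.read_state()["orientation"])[0].round(3))
E
```

```text
res mm [[1.0, 6.6], [7.1, -4.2], [-1.7, -7.8], [-6.4, 5.4]] yaw 20.699755021629265 org [0.4188 0.3072]
well [0.42813366 0.31070472] seen [0.42901265 0.31305986 0.016     ]
res mm [[0.6, 1.3], [2.0, 1.2], [-2.8, -1.4], [0.3, -1.1]] yaw -59.28895323647691 org [ 0.486 -0.067]
bar [0.43241891 0.02328067] hinge [ 0.51668584 -0.11857871] seen bar outer [0.46191179 0.04387651 0.074     ] [0.39898744 0.00607962 0.074     ]
win [ 0.4892364  -0.04175813  0.089     ]
[[ 0.93   0.367 -0.   ]
 [ 0.367 -0.93   0.001]
 [ 0.    -0.001 -1.   ]]
```

Request:
{"op": "arm_command", "data": {
  "deltas": [
    [[0,0,2.5,0,0,0],[0,0,2.5,0,0,0],[0,0,2.5,0,0,0],[0,0,2.5,0,0,0],[1.9,3.7,0,0,0,1],[1.9,3.7,0,0,0,1],[1.9,3.7,0,0,0,1],[1.9,3.7,0,0,0,1],[1.9,3.7,0,0,0,1],[1.9,3.7,0,0,0,1],[1.9,3.7,0,0,0,1],[1.9,3.7,0,0,0,1]]
  ],
  "gripper": 0.45,
  "squeeze": 12
}}

```text
t: 1.15
tool_pos: [0.3725, -0.2602, 0.3185]
orientation: [-3.038, -0.801, -0.0]
force: [0.0, 0.4, -0.8]
opening: 0.0677
gripper_force: 0.0
```

Request:
{"op": "arm_command", "data": {
  "deltas": [
    [[1.9,3.7,0,0,0,1.2],[1.9,3.7,0,0,0,0],[1.9,3.7,0,0,0,0],[1.9,3.7,0,0,0,0],[1.2,2.6,0,0,0,0],[0,0,0,0,0,0],[0,0,0,0,0,0]]
  ]
}}

```text
t: 1.73
tool_pos: [0.4605, -0.0866, 0.3183]
orientation: [-3.027, -0.838, 0.001]
force: [-0.3, -0.8, -0.0]
opening: 0.0673
gripper_force: 0.0
```

```bash
python3 - <<'E'
from h import *
s=monitor.read_state(); print(s["t"],s["tool_pos"],cv2.Rodrigues(s["orientation"])[0].round(3).tolist(),s["opening"])
c=cam("wrist"); im=eyes.read_camera("wrist")
for p in [(.4892,-.0418,.089),(.4324,.0225,.074)]: print(w2pix("wrist",p,c)*1.5625)
np.save("c.npy",np.array(c,dtype=object),allow_pickle=True)
cv2.imwrite("pics/w1.png",cv2.resize(im,(800,600),interpolation=cv2.INTER_CUBIC))
E
```

```text
1.7333 [ 0.46045894 -0.0866324   0.31827005] [[0.858, 0.514, -0.001], [0.514, -0.858, 0.0], [-0.001, -0.0, -1.0]] 0.067331391442523
[369.6198235  213.36240504]
[283.27594255 228.39393406]
```

View pics/w1.png

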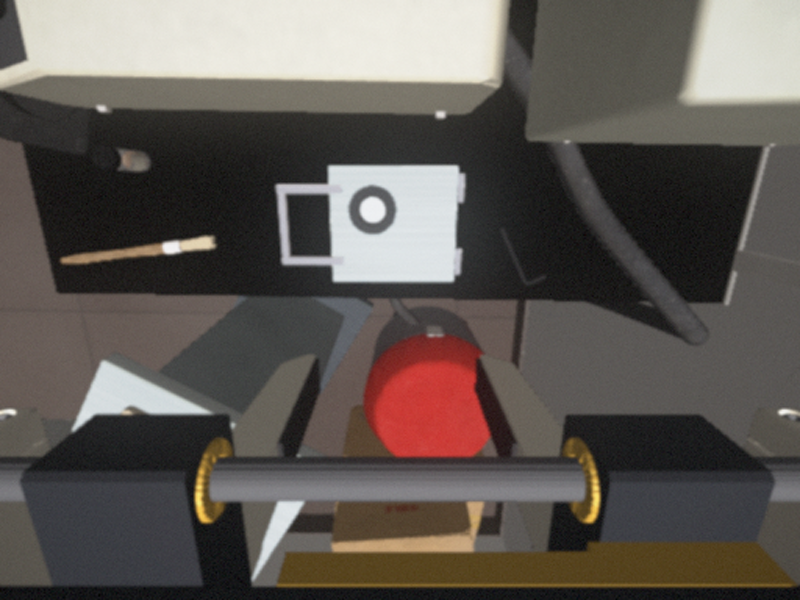

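The wrist view shows the window at (372,210). The bar runs from (278,186) to (286,264), and the lid corners are at (329,166), (458,165), (456,282), (333,282). All of this lies within a few pixels of my prediction.

```bash
python3 - <<'E'
from h import *
c=tuple(np.load("c.npy",allow_pickle=True)); P=lambda u,v,z:pix2w("wrist",(u+.5)/1.5625-.5,(v+.5)/1.5625-.5,z,c).round(4)
print("win",P(372,210,.089),"bar",P(282.5,225,.074)); L=[P(329,166,.077),P(458,165,.077),P(456,282,.077),P(333,282,.077)]
for l in L: print(l)
print("mid",sum(L)/4, [np.degrees(np.arctan2(*(b-a)[1::-1])) for a,b in((L[0],L[1]),(L[3],L[2]))])
E
```

```text
win [ 0.493  -0.0418  0.089 ] bar [0.435  0.0249 0.074 ]
[0.5057 0.0117 0.077 ]
[ 0.5673 -0.089   0.077 ]
[ 0.4741 -0.1482  0.077 ]
[ 0.4112 -0.0435  0.077 ]
mid [ 0.489575 -0.06725   0.077   ] [np.float64(-58.54512503114773), np.float64(-59.00406387034791)]
```

Request:
{"op": "arm_command", "data": {
  "deltas": [
    [[1.5,2.2,0,0,0,0],[1.6,2.3,0,0,0,0],[0,0,0,0,0,0],[0,0,-3,0,0,0],[0,0,-3,0,0,0],[0,0,-3,0,0,0],[0,0,-3,0,0,0],[0,0,-3,0,0,0],[0,0,-2.5,0,0,0],[0,0,-2,0,0,0],[0,0,-1,0,0,0],[0,0,0,0,0,0]]
  ]
}}

```text
t: 2.78
tool_pos: [0.489, -0.0441, 0.1109]
orientation: [-3.028, -0.829, 0.007]
force: [0.8, 0.2, -0.2]
opening: 0.0675
gripper_force: 0.0
```

```bash
python3 - <<'E'
from h import *
s=monitor.read_state(); print(s["t"],s["tool_pos"],s["force"],s["opening"])
c=cam("wrist"); im=eyes.read_camera("wrist")
for p in [(.491,-.0418,.089),(.493,-.0418,.089),(.4337,.0235,.074),s["tool_pos"]]: print(w2pix("wrist",p,c)*1.5625)
cv2.imwrite("pics/w2.png",cv2.resize(im,(800,600),interpolation=cv2.INTER_CUBIC))
np.save("c.npy",np.array(c,dtype=object),allow_pickle=True)
E
```

```text
2.7833 [ 0.48897626 -0.04405716  0.11094823] [ 0.75253757  0.23579236 -0.18276254] 0.06754425625179657
[392.0438975  348.04908449]
[394.15588457 344.74959823]
[230.64333193 364.38224637]
[393.46515676 374.40271569]
```

View pics/w2.png

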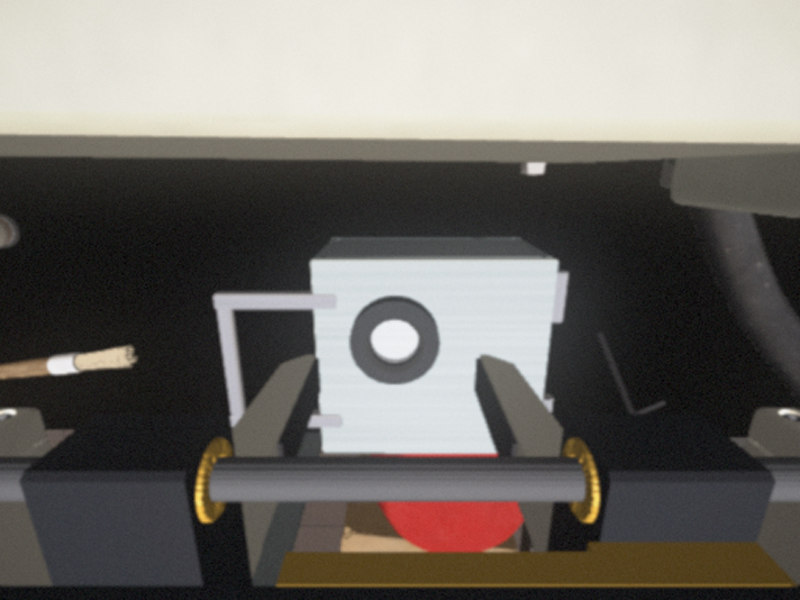

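The window centre is at (394,340) and the ring spans x 350 to 438. The fingertips are at y≈358, where the calibration puts them.

```bash
python3 - <<'E'
from h import *
c=tuple(np.load("c.npy",allow_pickle=True)); P=lambda u,v,z:pix2w("wrist",(u+.5)/1.5625-.5,(v+.5)/1.5625-.5,z,c).round(4)
s=monitor.read_state()
print("win",P(394,340,.089),P(394,340,.089)-s["tool_pos"],"barmid outer",P(217,302,.074),P(230,302,.074),s["tool_pos"])
E
```

```text
win [ 0.4951 -0.0403  0.089 ] [ 0.00485676  0.00377145 -0.02395726] barmid outer [0.462  0.0437 0.074 ] [0.4653 0.038  0.074 ] [ 0.49024324 -0.04407145  0.11295726]
```

Request:
{"op": "arm_command", "data": {
  "deltas": [
    [[0.35,0.3,0,0,0,0],[0,0,-1,0,0,0],[0,0,-1,0,0,0],[0,0,-0.7,0,0,0],[0,0,-0.4,0,0,0],[0,0,0,0,0,0],[0,0,0,0,0,0],[0,0,0,0,0,0]]
  ]
}}

```text
t: 3.5
tool_pos: [0.4949, -0.0401, 0.0829]
orientation: [3.029, 0.832, 0.0]
force: [1.4, -0.4, 0.3]
opening: 0.0672
gripper_force: 0.0
```

Request:
{"op": "arm_command", "data": {
  "deltas": [
    [[0,0,0,0,0,0],[0,0,0,0,0,0],[0,0,0,0,0,0],[0,0,0,0,0,0],[0,0,0,0,0,0],[0,0,0,0,0,0],[0,0,0,0,0,0],[0,0,0,0,0,0]]
  ],
  "gripper": -0.3,
  "squeeze": 12
}}

```text
t: 4.17
tool_pos: [0.4948, -0.0401, 0.0828]
orientation: [3.029, 0.832, 0.0]
force: [-0.3, -0.3, 2.5]
opening: 0.042
gripper_force: 12.0
```

Request:
{"op": "arm_command", "data": {
  "deltas": [
    [[0,0,0.5,0,0,0],[0,0,1,0,0,0],[0,0,1.5,0,0,0],[0,0,2.5,0,0,0],[0,0,2.5,0,0,0],[0,0,3,0,0,0],[0,0,3,0,0,0],[0,0,3,0,0,0],[0,0,3,0,0,0],[0,0,2.5,0,0,0],[0,0,1.5,0,0,0],[0,0,0.7,0,0,0]]
  ]
}}

```text
t: 5.17
tool_pos: [0.4956, -0.0403, 0.3339]
orientation: [3.027, 0.832, 0.008]
force: [0.3, 0.3, -1.0]
opening: 0.0418
gripper_force: 12.0
```

Request:
{"op": "arm_command", "data": {
  "deltas": [
    [[-0.3,1.2,0,0,0,3],[-0.4,2,0,0,0,5],[-0.4,2.2,0,0,0,5],[-0.4,2.2,0,0,0,5],[-0.4,2.2,0,0,0,5],[-0.4,2.2,0,0,0,5],[-0.4,2.2,0,0,0,5],[-0.4,2.2,0,0,0,5],[-0.4,2.2,0,0,0,5],[-0.4,2.2,0,0,0,5],[-0.4,2.2,0,0,0,5],[-0.4,2.2,0,0,0,5]]
  ]
}}

```text
t: 6.17
tool_pos: [0.4469, 0.2128, 0.3291]
orientation: [-2.241, -2.201, 0.002]
force: [0.8, -1.3, -1.6]
opening: 0.0418
gripper_force: 12.0
```

Request:
{"op": "arm_command", "data": {
  "deltas": [
    [[-0.4,2.2,0,0,0,5],[-0.4,2.2,0,0,0,5],[-0.4,2.2,0,0,0,5],[-0.4,2.2,0,0,0,4],[-0.3,1.2,0,0,0,2.8],[0,0,0,0,0,0],[0,0,0,0,0,0],[0,0,0,0,0,0]]
  ]
}}

```text
t: 6.83
tool_pos: [0.4287, 0.3113, 0.3293]
orientation: [1.792, 2.58, -0.001]
force: [-0.3, -0.5, -1.1]
opening: 0.0423
gripper_force: 12.0
```

```bash
python3 - <<'E'
from h import *
s=monitor.read_state(); print(s["t"],s["tool_pos"],cv2.Rodrigues(s["orientation"])[0].round(3).tolist(),s["force"],s["opening"],s["gripper_force"],s["q"])
c=cam("wrist"); im=eyes.read_camera("wrist")
for p in [(.4285,.3115,.007)]: print(w2pix("wrist",p,c)*1.5625)
g=np.clip(255*(im/255.)**0.5,0,255).astype(np.uint8)
cv2.imwrite("pics/w3.png",cv2.resize(g,(800,600),interpolation=cv2.INTER_CUBIC))
np.save("c.npy",np.array(c,dtype=object),allow_pickle=True)
E
```

```text
6.8333 [0.42868569 0.31125733 0.32932444] [[-0.349, 0.937, -0.0], [0.937, 0.349, -0.001], [-0.0, -0.001, -1.0]] [-0.30872412 -0.45995103 -1.07013966] 0.04230858823592374 11.997251789434813 [ 5.31475528e-01 -7.82018417e-02  1.50094173e+00 -3.69361946e-04
  1.71964172e+00  1.74554503e-01]
[396.15738371 246.09850569]
```

View pics/w3.png

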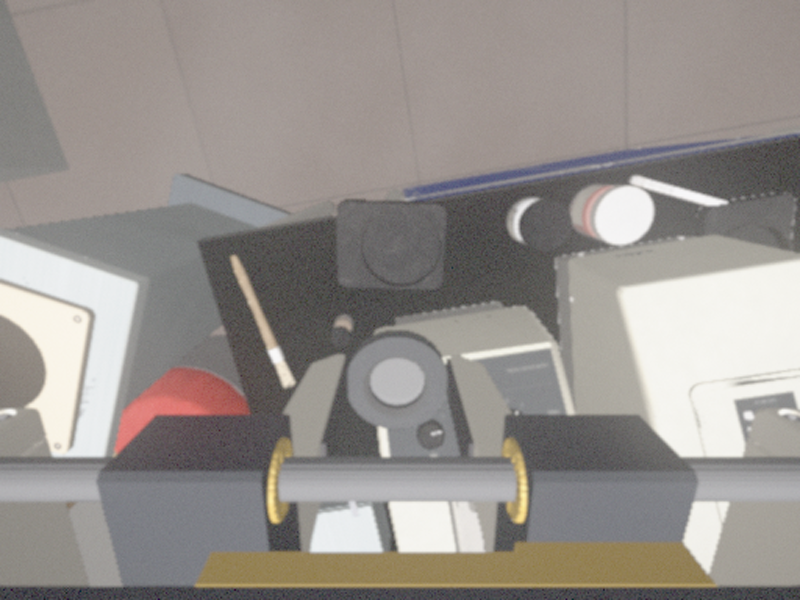

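The well centre is at about (401,247), 5 px right of my prediction. The dish edges line up with the image, and the held window sits level at (397,380).

```bash
python3 - <<'E'
from h import *
c=tuple(np.load("c.npy",allow_pickle=True)); P=lambda u,v,z:pix2w("wrist",(u+.5)/1.5625-.5,(v+.5)/1.5625-.5,z,c).round(4)
s=monitor.read_state()
L=[P(336,199,.018),P(447,201,.018),P(445,289,.018),P(337,288,.018)];m=sum(L)/4
print("well",P(401,247,.016),"dish",m,"->",m[:2]+.01*np.array([.936,.353]),np.linalg.norm(L[0]-L[1]),np.linalg.norm(L[0]-L[3]))
print("win",P(397,380,.3355),s["tool_pos"])
E
```

```text
well [0.4331 0.3141 0.016 ] dish [0.4221  0.31195 0.018  ] -> [0.43146 0.31548] 0.12189544700274905 0.1011306086207336
win [0.4298 0.3106 0.3355] [0.42883449 0.31107387 0.32944097]
```

Request:
{"op": "arm_command", "data": {
  "deltas": [
    [[0.2,0.25,0,0,0,0],[0,0,-1.5,0,0,0],[0,0,-3,0,0,0],[0,0,-3,0,0,0],[0,0,-3,0,0,0],[0,0,-3,0,0,0],[0,0,-3,0,0,0],[0,0,-3,0,0,0],[0,0,-3,0,0,0],[0,0,-2.5,0,0,0],[0,0,-1.5,0,0,0],[0,0,0,0,0,0]]
  ]
}}

```text
t: 7.88
tool_pos: [0.4283, 0.3121, 0.0603]
orientation: [-1.79, -2.578, 0.01]
force: [-0.2, -0.1, -1.1]
opening: 0.0421
gripper_force: 12.0
```

Request:
{"op": "arm_command", "data": {
  "deltas": [
    [[0,0,-1.5,0,0,0],[0,0,-1.2,0,0,0],[0,0,-0.8,0,0,0],[0,0,-0.4,0,0,0],[0,0,0,0,0,0],[0,0,0,0,0,0],[0,0,0,0,0,0]]
  ]
}}

```text
t: 8.47
tool_pos: [0.4313, 0.3147, 0.0265]
orientation: [1.79, 2.581, 0.002]
force: [0.3, 0.1, -0.6]
opening: 0.0418
gripper_force: 12.0
```

Request:
{"op": "arm_command", "data": {
  "deltas": [
    [[0,0,-0.4,0,0,0],[0,0,-0.3,0,0,0],[0,0,-0.1,0,0,0],[0,0,0,0,0,0],[0,0,0,0,0,0]]
  ]
}}

```text
t: 8.88
tool_pos: [0.4306, 0.3143, 0.0175]
orientation: [-1.79, -2.582, 0.0]
force: [-0.5, -0.3, 0.1]
opening: 0.0418
gripper_force: 12.0
```

Request:
{"op": "arm_command", "data": {
  "deltas": [
    [[0,0,0,0,0,0],[0,0,0,0,0,0],[0,0,0,0,0,0],[0,0,0,0,0,0],[0,0,0,0,0,0],[0,0,0,0,0,0]]
  ],
  "gripper": 0.3
}}

```text
t: 9.38
tool_pos: [0.4308, 0.3144, 0.0177]
orientation: [1.79, 2.582, 0.0]
force: [-0.7, 0.0, -0.8]
opening: 0.0604
gripper_force: 0.0
```

Request:
{"op": "arm_command", "data": {
  "deltas": [
    [[0,0,1,0,0,0],[0,0,2,0,0,0],[0,0,3,0,0,0],[0,0,3,0,0,0],[0,0,3,0,0,0],[0,0,3,0,0,0],[0,0,3,0,0,0],[0,0,3,0,0,0],[0,0,3,0,0,0],[0,0,3,0,0,0],[0,0,3,0,0,0],[0,0,1,0,0,0]]
  ]
}}

```text
t: 10.38
tool_pos: [0.4318, 0.315, 0.3341]
orientation: [1.788, 2.579, 0.011]
force: [0.6, 0.5, 0.6]
opening: 0.0605
gripper_force: 0.0
```

```bash
python3 - <<'E'
from h import *
s=monitor.read_state(); print(s["t"],s["tool_pos"],s["force"],s["opening"])
c=cam("wrist"); im=eyes.read_camera("wrist")
for p in [(.4313,.3141,.019),(.4313,.3141,.007)]: print(w2pix("wrist",p,c)*1.5625)
g=np.clip(255*(im/255.)**0.5,0,255).astype(np.uint8)[90:240,150:350]
cv2.imwrite("pics/w4.png",cv2.resize(g,(800,600),interpolation=cv2.INTER_CUBIC))
np.save("c.npy",np.array(c,dtype=object),allow_pickle=True)
E
```

```text
10.3833 [0.43175829 0.31503544 0.33406454] [0.60473773 0.45615433 0.55805554] 0.06049002793831051
[393.24102851 248.53900415]
[393.2428344  246.79464847]
```

View pics/w4.png

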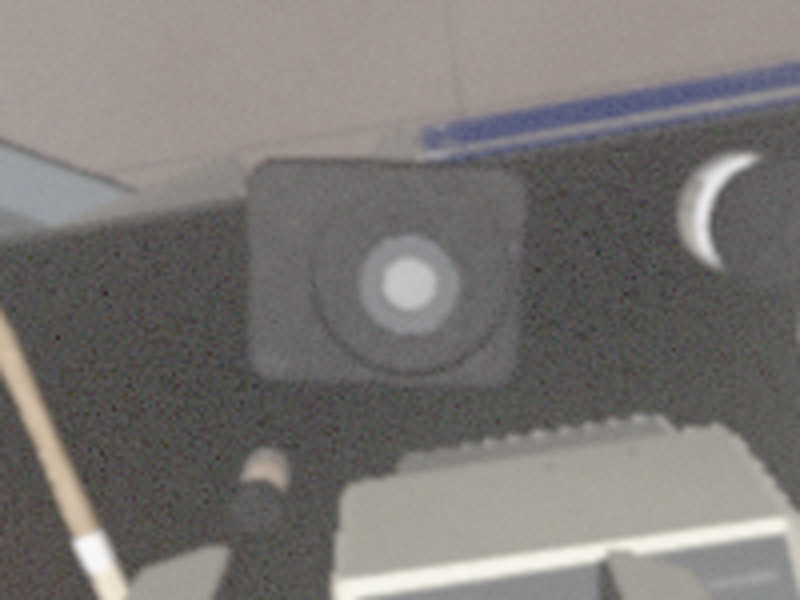

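The window lies concentric in the well, with its centre at crop (409,286) and the well spanning x 312 to 505. It looks flat, so I'm moving on to the bar.

Request:
{"op": "arm_command", "data": {
  "deltas": [
    [[0,-1.2,0,0,0,-3],[0,-1.8,0,0,0,-5],[0,-1.8,0,0,0,-5],[0,-1.8,0,0,0,-5],[0,-1.8,0,0,0,-5],[0,-1.8,0,0,0,-5],[0,-1.8,0,0,0,-5],[0,-1.8,0,0,0,-5],[0,-1.8,0,0,0,-5],[0,-1.8,0,0,0,-5],[0,-1.8,0,0,0,-5],[0,-1.8,0,0,0,-5]]
  ],
  "gripper": -0.27
}}

```text
t: 11.43
tool_pos: [0.43, 0.1035, 0.3261]
orientation: [-2.82, -1.384, 0.003]
force: [-0.0, 0.3, 0.6]
opening: 0.0343
gripper_force: 0.0
```

Request:
{"op": "arm_command", "data": {
  "deltas": [
    [[0,-1.8,0,0,0,-5],[0,-1.8,0,0,0,-5],[0,-1.8,0,0,0,-5],[0.2,-1.8,0,0,0,-5],[0,-0.9,0,0,0,-1.7],[0,0,0,0,0,0],[0,0,0,0,0,0]]
  ]
}}

```text
t: 12.02
tool_pos: [0.4324, 0.0235, 0.3269]
orientation: [-3.027, -0.837, 0.001]
force: [-0.7, -0.3, -0.8]
opening: 0.0339
gripper_force: 0.0
```

Request:
{"op": "arm_command", "data": {
  "deltas": [
    [[0,0,-1.5,0,0,0],[0,0,-3,0,0,0],[0,0,-3,0,0,0],[0,0,-3,0,0,0],[0,0,-3,0,0,0],[0,0,-3,0,0,0],[0,0,-2.5,0,0,0],[0,0,-1.5,0,0,0],[0,0,-0.5,0,0,0],[0,0,0,0,0,0],[0,0,0,0,0,0]]
  ]
}}

```text
t: 12.93
tool_pos: [0.4331, 0.0239, 0.1183]
orientation: [3.028, 0.838, 0.001]
force: [0.5, -0.0, 0.7]
opening: 0.0342
gripper_force: 0.0
```

```bash
python3 - <<'E'
from h import *
s=monitor.read_state(); print(s["t"],s["tool_pos"],cv2.Rodrigues(s["orientation"])[0].round(3).tolist(),s["force"],s["opening"])
c=cam("wrist"); im=eyes.read_camera("wrist")
for p in [(.433,.0233,.074)]: print(w2pix("wrist",p,c)*1.5625)
cv2.imwrite("pics/w5.png",cv2.resize(im,(800,600),interpolation=cv2.INTER_CUBIC))
np.save("c.npy",np.array(c,dtype=object),allow_pickle=True)
E
```

```text
12.9333 [0.43306643 0.02394252 0.1183488 ] [[0.858, 0.514, 0.001], [0.514, -0.858, 0.0], [0.001, 0.0, -1.0]] [ 0.5106663  -0.04258408  0.67580532] 0.03420833833002556
[395.09383828 337.32036847]
```

View pics/w5.png

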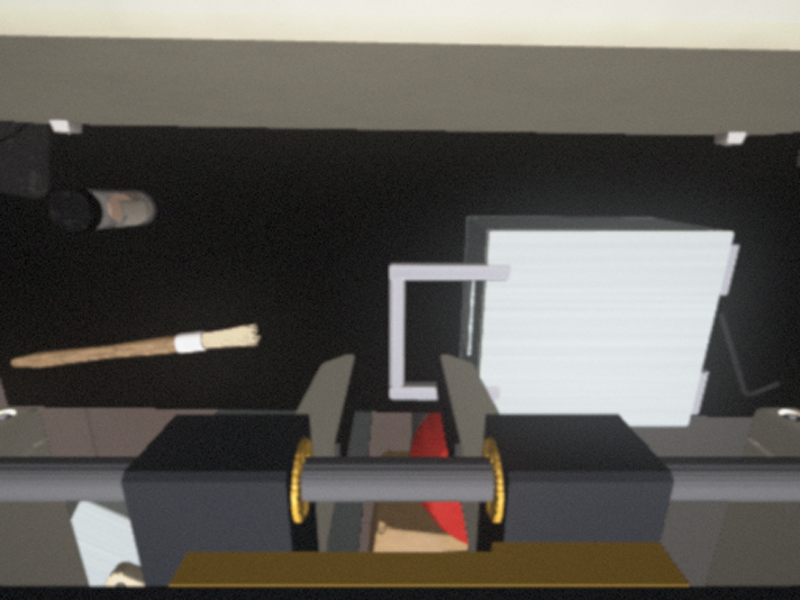

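The bar is at x≈397, y 265 to 399, midway between the fingers, about 2.5 mm from prediction along its own length. Descending and gripping.

Request:
{"op": "arm_command", "data": {
  "deltas": [
    [[0.2,0.13,0,0,0,0],[0,0,-1.2,0,0,0],[0,0,-1.5,0,0,0],[0,0,-1.5,0,0,0],[0,0,-1.3,0,0,0],[0,0,-0.8,0,0,0],[0,0,0,0,0,0],[0,0,0,0,0,0],[0,0,0,0,0,0]]
  ]
}}

```text
t: 13.73
tool_pos: [0.4357, 0.0247, 0.0559]
orientation: [3.028, 0.835, 0.003]
force: [0.7, -1.2, -0.3]
opening: 0.0341
gripper_force: 0.0
```

Request:
{"op": "arm_command", "data": {
  "deltas": [
    [[0,0,0,0,0,0],[0,0,0,0,0,0],[0,0,0,0,0,0],[0,0,0,0,0,0],[0,0,0,0,0,0],[0,0,0,0,0,0],[0,0,0,0,0,0],[0,0,0,0,0,0]]
  ],
  "gripper": -1,
  "squeeze": 25
}}

```text
t: 14.4
tool_pos: [0.4346, 0.0251, 0.0546]
orientation: [-3.028, -0.835, 0.0]
force: [-0.8, 4.7, 1.5]
opening: 0.0071
gripper_force: 25.0
```

```bash
python3 - <<'E'
import numpy as np
a=np.radians(np.linspace(0,60,25));s=165-(165*np.cos(a)-4*np.sin(a));z=165*np.sin(a)+4*np.cos(a)
for i,(d,e) in enumerate(zip(np.diff(s)/10,np.diff(z)/10)): print(i,[round(.515*d,2),round(-.857*d,2),round(e,2)])
E
```

```text
0 [np.float64(0.02), np.float64(-0.03), np.float64(0.72)]
1 [np.float64(0.03), np.float64(-0.06), np.float64(0.72)]
2 [np.float64(0.05), np.float64(-0.08), np.float64(0.71)]
3 [np.float64(0.07), np.float64(-0.11), np.float64(0.71)]
4 [np.float64(0.08), np.float64(-0.14), np.float64(0.7)]
5 [np.float64(0.1), np.float64(-0.16), np.float64(0.7)]
6 [np.float64(0.11), np.float64(-0.19), np.float64(0.69)]
7 [np.float64(0.13), np.float64(-0.21), np.float64(0.68)]
8 [np.float64(0.14), np.float64(-0.24), np.float64(0.66)]
9 [np.float64(0.16), np.float64(-0.26), np.float64(0.65)]
10 [np.float64(0.17), np.float64(-0.29), np.float64(0.64)]
11 [np.float64(0.19), np.float64(-0.31), np.float64(0.62)]
12 [np.float64(0.2), np.float64(-0.33), np.float64(0.61)]
13 [np.float64(0.21), np.float64(-0.36), np.float64(0.59)]
14 [np.float64(0.23), np.float64(-0.38), np.float64(0.57)]
15 [np.float64(0.24), np.float64(-0.4), np.float64(0.55)]
16 [np.float64(0.25), np.float64(-0.42), np.float64(0.53)]
17 [np.float64(0.26), np.float64(-0.44), np.float64(0.51)]
18 [np.float64(0.27), np.float64(-0.46), np.float64(0.49)]
19 [np.float64(0.28), np.float64(-0.47), np.float64(0.46)]
20 [np.float64(0.29), np.float64(-0.49), np.float64(0.44)]
21 [np.float64(0.3), np.float64(-0.51), np.float64(0.41)]
22 [np.float64(0.31), np.float64(-0.52), np.float64(0.39)]
23 [np.float64(0.32), np.float64(-0.54), np.float64(0.36)]
```

Request:
{"op": "arm_command", "data": {
  "deltas": [
    [[0.02,-0.03,0.72,0,0,0],[0.03,-0.06,0.72,0,0,0],[0.05,-0.08,0.71,0,0,0],[0.07,-0.11,0.71,0,0,0],[0.08,-0.14,0.7,0,0,0],[0.1,-0.16,0.7,0,0,0],[0.11,-0.19,0.69,0,0,0],[0.13,-0.21,0.68,0,0,0]]
  ]
}}

```text
t: 15.07
tool_pos: [0.44, 0.0158, 0.111]
orientation: [-3.026, -0.835, 0.001]
force: [-1.6, 7.5, 0.1]
opening: 0.0071
gripper_force: 25.0
```

Request:
{"op": "arm_command", "data": {
  "deltas": [
    [[0.14,-0.24,0.66,0,0,0],[0.16,-0.26,0.65,0,0,0],[0.17,-0.29,0.64,0,0,0],[0.19,-0.31,0.62,0,0,0],[0.2,-0.33,0.61,0,0,0],[0.21,-0.36,0.59,0,0,0],[0.23,-0.38,0.57,0,0,0],[0.24,-0.4,0.55,0,0,0],[0,0,0,0,0,0]]
  ]
}}

```text
t: 15.82
tool_pos: [0.4553, -0.0094, 0.1615]
orientation: [-3.025, -0.835, 0.002]
force: [-11.1, 13.5, 12.2]
opening: 0.0073
gripper_force: 25.0
```

Request:
{"op": "arm_command", "data": {
  "deltas": [
    [[-0.06,0.1,0.1,0,0,0],[0,0,0,0,0,0],[0,0,0,0,0,0]]
  ]
}}

```text
t: 16.07
tool_pos: [0.455, -0.009, 0.1611]
orientation: [-3.027, -0.835, 0.001]
force: [-3.9, 8.3, 4.1]
opening: 0.0069
gripper_force: 25.0
```

Request:
{"op": "arm_command", "data": {
  "deltas": [
    [[0.21,-0.36,0.58,0,0,0],[0.24,-0.41,0.55,0,0,0],[0.26,-0.44,0.51,0,0,0],[0.26,-0.44,0.5,0,0,0],[0.27,-0.45,0.48,0,0,0],[0.28,-0.47,0.46,0,0,0],[0,0,0,0,0,0],[0,0,0,0,0,0]]
  ]
}}

```text
t: 16.73
tool_pos: [0.4713, -0.0369, 0.1913]
orientation: [3.028, 0.833, 0.001]
force: [6.9, -0.8, -9.1]
opening: 0.0071
gripper_force: 25.0
```

Request:
{"op": "arm_command", "data": {
  "deltas": [
    [[0.19,-0.31,0.17,0,0,0],[0.19,-0.31,0.18,0,0,0],[0.19,-0.31,0.18,0,0,0],[0,0,0,0,0,0],[0,0,0,0,0,0],[0,0,0,0,0,0]]
  ]
}}

```text
t: 17.23
tool_pos: [0.4763, -0.0448, 0.1973]
orientation: [-3.029, -0.835, 0.0]
force: [-2.3, 3.7, 3.6]
opening: 0.007
gripper_force: 25.0
```

```bash
python3 - <<'E'
from h import *
s=monitor.read_state(); D=s["tool_pos"]-[.4346,.0251,.0546]; h=D[:2]@[.515,-.857]
print(s["t"],s["tool_pos"],s["force"],s["gripper_force"],"ang",np.degrees(2*np.arcsin(np.hypot(h,D[2])/2/.16505)), "ang2", 2*(90-np.degrees(np.arctan2(D[2],h))-1.39))
a=eyes.read_camera("top"); b=eyes.read_camera("side")
A=cv2.resize(a[120:280,130:370],(400,267),interpolation=cv2.INTER_CUBIC);B=cv2.resize(b[110:310,180:420],(400,333),interpolation=cv2.INTER_CUBIC)
B=np.clip(255*(B/255.)**.6,0,255).astype(np.uint8);A=np.clip(255*(A/255.)**.6,0,255).astype(np.uint8)
cv2.imwrite("pics/end.png",np.vstack([A,B]))
E
```

```text
17.2333 [ 0.47627099 -0.04481901  0.19733676] [-2.28438946  3.65100189  3.64603632] 25.001908242702484 ang 59.70225474521193 ang2 56.59912584845141
```

View pics/end.png

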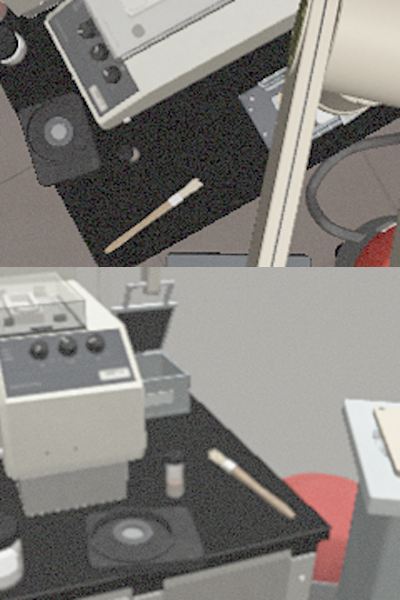

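Request:
{"op": "arm_command", "data": {
  "deltas": [
    [[0,0,0,0,0,0],[0,0,0,0,0,0],[0,0,0,0,0,0],[0,0,0,0,0,0],[0,0,0,0,0,0],[0,0,0,0,0,0],[0,0,0,0,0,0],[0,0,0,0,0,0]]
  ]
}}

```text
t: 18.0
tool_pos: [0.4762, -0.0446, 0.1972]
orientation: [-3.028, -0.835, 0.0]
force: [-2.4, 3.3, 5.3]
opening: 0.0071
gripper_force: 25.0
```

```bash
python3 -c "
from h import *
print(monitor.read_state()['tool_pos']); print(ticket.close_job())"
```

```text
[ 0.4761588  -0.04461431  0.19719363]
the job is handed in; nothing more can be done
None
```

The window lies flat in the dish's well and the arm is holding the lid still at about 60 degrees (my estimates run from 57 to 61); I handed the job in at about 18 s, and no verdict came back.

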